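# Lock the recipe-card holder onto its ball stand

### The arm

A 6-joint arm with a two-finger parallel gripper is mounted at the origin on a cart in front of the work surface, level with it; the furniture and walls round the work are solid. World frame = base frame: x ahead of the robot, y to its left, z up, the work surface at z = 0. Lengths are in m, angles in rad, forces in N, time in s.
With the tool pointing down it reaches from about 0.325 to 0.775 m from the base axis. Payload 5.5 kg.
Tool frame: the origin (TCP) lies where the fingers leave the gripper's body, on its centre line; the fingertips stand 73 mm ahead of it and the grasp point (between the pads) lies 54 mm ahead of it; z points along the fingers, y is the line along which they close (so a half turn about z gives the same grasp; the last joint's range is limited). The gripper opens to 85 mm and grips with 20 to 120 N. Pads are 22 mm wide; open, the fingers measure 114 mm over their backs; the gripper's body (76 mm by 85 mm) begins 54 mm behind the grasp point. The pads swing forward as they close: fully open they stand 13 mm farther back than shut.
Start: joints at [-1.33, 0.091, 1.231, -0, 1.82, -0.057], TCP at [0.176, -0.574, 0.304] pointing down, gripper open.
Joint ranges: [-2.87, 2.87], [-0.86, 2.18], [0.17, 2.46], [-1.51, 4.65], [0.06, 2.69], [-2.65, 2.65]. Speed limits (rad/s): [2.57, 2.57, 3.01, 3.14, 3.14, 3.14].

### API

Orientations are given as a rotation vector (axis times angle).
In Python, from station import arm gives the robot as it stands. Calls block until the motion is done:
- arm.reach(position, orientation): joint-space move of the TCP to a pose.
- arm.servo_line(position, feed=0.15, rotation=None): straight line of the TCP; rotation=None keeps the orientation; feed is the mean speed in m/s.
- arm.movej(angles): joint-space move.
- arm.set_gripper(opening, f_grip=None): opening from 0.0 (shut) to 1.0 (fully open); f_grip is the grip in N (None keeps the last); returns when the fingers have stopped.
- arm.dwell(seconds).
- arm.ik(position, orientation): joint angles nearest the present ones, or None.
- arm.get_state(): the state.
- arm.read_camera(name): name is "side" or "top"; returns a dict with "img" (480x640x3 uint8, red, green, blue), "range_z" (480x640 float32, m along the optical axis (not along the pixel's ray), 0 where there is no reading), "fovy" (degrees; the focal length in pixels is half the picture's height over the tangent of half this angle, whatever the lens; pixels are square), "cx", "cy" (the principal point, pixels), "T" (4x4, takes a point from camera to world coordinates). Camera axes: x right, y up, looking along -z (the intrinsics and any distortion apply to the point x, -y, -z); pixel columns grow to the right and rows downward; lengths in m; the calibration is good to about 2 mm. A picture is of the moment at which its call begins.
A pose or a line that the arm cannot do raises arm.IKError and nothing moves.
- arm.close_job(): hands the job in; it is judged then, once.
The state is a dict: "clock": time; "joint_pos": joint angles; "joint_vel": joint speeds; "joint_efforts": joint torques, N m; "position": TCP position; "eef_rot": TCP orientation; "contact_force": force on the tool from outside, world axes, zero at the start; "moment": the same for the moment, N m; "width": opening from 0.0 (shut) to 1.0 (fully open); "finger_force": force on a finger pad.
Only numpy, scipy, OpenCV 4.12 (cv2) and the standard library are available. Lean on these libraries where they do the work, as an engineer would, in place of code of your own. Each camera call takes 0.05 s, during which the arm holds its last target. There are 200 camera calls.

### The job

Put the recipe-card holder on the stand with the blue base, not the yellow one: gently lower its socket fully down over the steel ball with the red lever still up. Then press the red lever fully down so that the holder is locked on, upright, and let go.

Things in the scene. Friction and masses are not known exactly. Their poses are not given: they have to be found in the camera images.
- holder: Loose recipe-card holder, 0.3 kg, upright: aluminium bell socket open below (rim 88 mm wide, 50 high; inside a funnel, 70 mm wide at rim to 38 at z 23, ceiling at 42) under a wooden bar 16 wide (y), x -4 to 70, z 60 to 90 mm. Origin: rim centre on its support; z up, x along bar; red lever toward -x. Grip across the bar at x 14, z 78. A ball 10 mm off guides itself in; any yaw fits.
- ball_stand: Stand with blue base, fixed: disc 120 mm wide, 14 high, with a steel ball of 32 mm diameter on a thin neck; ball centre 38, top 54 mm above the worktop. Origin: centre of underside, z up. Seated, the holder's rim lies flat on the disc (holder origin 14 mm above this origin). A like stand with a yellow base is not to be used.
- latch (a joint): Hinge of the holder's red latch lever, rad: 0 fully raised (29 degrees up), 0.5 fully down, lying level over the bell. Stays where left; about 2 N straight down on the pad moves it. Pressed, its hook closes under the ball.
- latch_pad (a point): Centre of the upper face of the red pad (24 x 26 mm) at the lever's end. In the holder's frame: raised, about x -44, z 79 mm; fully down, x -51, z 62 mm. Pivot at x -13, z 56 mm, axis along y.

How it is judged:
By the outcome, as a careful person would: the job done as asked, in the order asked, and still so for the second after the job is handed in, with the robot touching nothing.
It also fails if it takes over 48 s, if anything falls off the work surface, if the arm or the gripper's body presses on something with over 40 N, if the wrist force passes 120 N, or if a joint passes its speed limit or range.

## Working session

There is one attempt and no reset: what is moved stays moved. The work goes in short steps, each a Python script; the robot and the scene stay as the last script left them, time stands still between calls to the robot, and variables do not carry over. Pictures are saved under pics/ and viewed, at most 10 in all, crops included, and the job is handed in when it is done.

```bash
mkdir -p pics; cat > h.py <<'E'
import numpy as np, cv2
from station import arm
def cam(n,save=None):
    c=arm.read_camera(n)
    if save: cv2.imwrite(f'pics/{save}.png',c['img'][:,:,::-1])
    return c
def world(c):
    f=240/np.tan(np.radians(c['fovy'])/2); z=c['range_z']
    v,u=np.mgrid[:480,:640]
    p=np.stack([(u-c['cx'])/f*z,-(v-c['cy'])/f*z,-z],-1)
    w=p@c['T'][:3,:3].T+c['T'][:3,3]; w[z==0]=np.nan
    return w
E
python3 - <<'E'
from h import *
for n in('top','side'):
    c=cam(n,n+'0'); print({k:v for k,v in c.items() if k not in('img','range_z')}); np.save(n+'0.npy',world(c))
print(arm.get_state())
E
```

```text
{'fovy': 56.886028239540174, 'cx': 323.4560721383279, 'cy': 230.14985711409065, 'T': array([[ 0.01757583,  0.9929903 , -0.11688176,  0.34521814],
       [-0.99982291,  0.0182414 ,  0.004627  , -0.0213911 ],
       [ 0.00672666,  0.11677973,  0.99313506,  0.97729923],
       [ 0.        ,  0.        ,  0.        ,  1.        ]])}
{'fovy': 56.21939550118931, 'cx': 318.4847852673715, 'cy': 241.59991893357846, 'T': array([[ 0.98857819,  0.12847508, -0.07878651,  0.38378221],
       [-0.15062665,  0.82501049, -0.54467358, -0.48314164],
       [-0.00497728,  0.55031977,  0.83493915,  0.77617458],
       [ 0.        ,  0.        ,  0.        ,  1.        ]])}
{'clock': 0.1, 'joint_pos': array([-1.32973356e+00,  9.18025261e-02,  1.23176384e+00, -1.47829576e-06,
        1.81983629e+00, -5.66532582e-02]), 'joint_vel': array([ 0.00107541, -0.00108913, -0.00578026, -0.00072301,  0.00138696,
       -0.0005612 ]), 'joint_efforts': array([ 3.14360725e-03, -4.60216355e+01, -4.19219935e+01,  6.28899215e-05,
        1.05910253e-02,  2.25964629e-05]), 'position': array([ 0.17599571, -0.57346956,  0.30285341]), 'eef_rot': array([-3.10506788e+00, -4.65658216e-01,  2.63870545e-04]), 'contact_force': array([ 0.26294217, -0.24522069,  0.30052832]), 'moment': array([-0.05796779, -0.01257639,  0.0122796 ]), 'finger_force': 0.0, 'width': 0.9973157164976334}
```

View pics/top0.png

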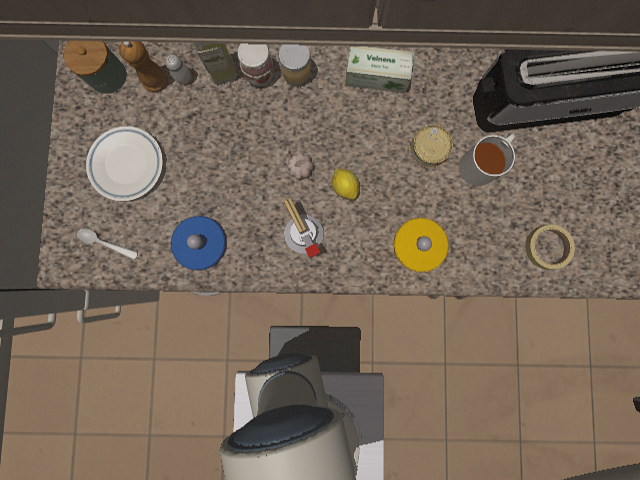

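View pics/side0.png

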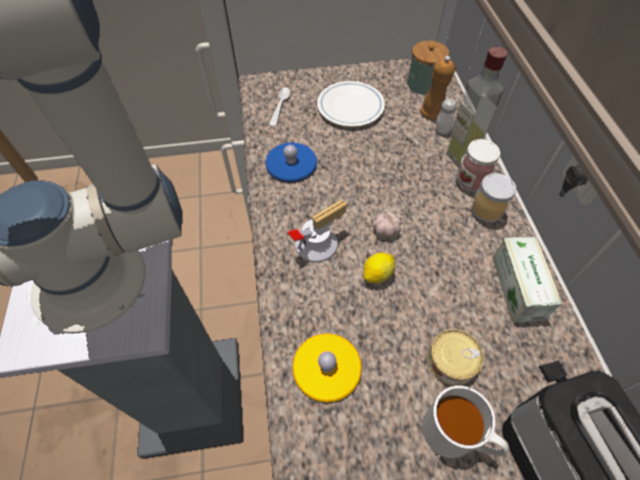

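Top view: blue stand at (198,243), holder at (303,232) with its bar pointing up-left to (290,203) and the red pad at (313,251), yellow stand at (421,245). The side view agrees: blue stand (291,160), pad (297,235), bar (330,213).

```bash
cat >> h.py <<'E'
def masks(c):
    h=cv2.cvtColor(c['img'],cv2.COLOR_RGB2HSV).astype(int); H,S,V=h[...,0],h[...,1],h[...,2]
    return dict(blue=(H>100)&(H<125)&(S>150)&(V>60), red=((H<5)|(H>174))&(S>190)&(V>110), wood=(H>8)&(H<24)&(S>90))
E
python3 - <<'E'
from h import *
for n in('top','side'):
    c=cam(n); W=world(c); m=masks(c)
    b=m['blue']&(W[...,2]>0.005)&(W[...,2]<.03)
    p=W[b]; (x,y),(a,bb),_=cv2.minAreaRect((p[:,:2]*1e3).astype(np.float32)); print(n,'blue',x,y,a,bb,'z',np.median(p[:,2]),len(p))
    # near holder
    near=(abs(W[...,0]-0.36)<.1)&(abs(W[...,1]-0.01)<.09)
    for k,lo,hi in(('red',.05,.11),('wood',.075,.11)):
        q=W[m[k]&near&(W[...,2]>lo)&(W[...,2]<hi)]
        print(k,len(q),np.median(q,0) if len(q) else '', q.min(0),q.max(0))
        if k=='wood':
            q=q[q[:,2]>np.median(q[:,2])-.004]; mu=q.mean(0); d=np.linalg.svd(q[:,:2]-mu[:2])[2][0]; t=(q[:,:2]-mu[:2])@d
            print('axis',np.degrees(np.arctan2(d[1],d[0])),'mid',mu,(mu[:2]+d*(t.min()+t.max())/2),'len',np.ptp(t))
    # bell rim / ball near blue
    nb=(np.hypot(W[...,0]-x/1e3,W[...,1]-y/1e3)<.04)&(W[...,2]>.03)
    q=W[nb&~m['blue']]; 
    if len(q): 
        A=np.c_[2*q,np.ones(len(q))]; s=np.linalg.lstsq(A,(q**2).sum(1),rcond=None)[0]; print('ball',s[:3],'r',np.sqrt(s[3]+s[:3]@s[:3]),len(q),'ztop',q[:,2].max())
    print('yellow/none; holder pts z>5mm extents')
    q=W[near&(W[...,2]>.004)&(W[...,2]<.058)&(cv2.cvtColor(c['img'],cv2.COLOR_RGB2HSV)[...,1]<60)]
    print(len(q),q[:,:2].min(0),q[:,:2].max(0))
E
```

```text
top blue 426.9085998535156 249.01231384277344 111.76463317871094 114.03231048583984 z 0.013890342133332179 1637
red 80 [ 0.4090521  -0.00404435  0.07808803] [ 0.3975278  -0.01732772  0.07113533] [0.42280238 0.00943659 0.0841588 ]
wood 44 [0.45320217 0.02072721 0.0899609 ] [0.44520572 0.01176816 0.08499513] [0.4594786  0.03007783 0.0946298 ]
axis -121.98265126851054 mid [0.45316755 0.02035027 0.09000593] [0.45403649 0.0217418 ] len 0.019521203284265112
ball [0.42622389 0.24794771 0.03927811] r 0.014952559874461086 180 ztop 0.05574586640338686
yellow/none; holder pts z>5mm extents
660 [ 0.33204005 -0.07888555] [0.45993206 0.09925974]
side blue 426.29779052734375 244.33349609375 112.97152709960938 114.72049713134766 z 0.01436455180640206 1237
red 90 [ 0.40905555 -0.0059412   0.07865326] [ 0.39759214 -0.01855873  0.07222659] [0.42276484 0.00699465 0.08446115]
wood 80 [0.45311859 0.01582261 0.08909304] [0.44606109 0.00995111 0.07524663] [0.45976541 0.02878955 0.09260522]
axis -106.31867946542454 mid [0.45339246 0.01866802 0.08999615] [0.45372239 0.01979495] len 0.019832326790358356
ball [0.42627726 0.24759774 0.03962433] r 0.014915645105572134 156 ztop 0.05639967257789047
yellow/none; holder pts z>5mm extents
722 [ 0.33228808 -0.07809025] [0.45999381 0.09916563]
```

```bash
python3 - <<'E'
from h import *
B=[]
for n in('top','side'):
    c=cam(n); W=world(c); m=masks(c)
    near=(abs(W[...,0]-0.455)<.075)&(abs(W[...,1]-0.025)<.06)
    r=W[m['red']&near&(W[...,2]>.06)].mean(0)
    q=W[m['wood']&near&(W[...,2]>.084)&(W[...,2]<.1)]
    mu=q.mean(0); d=np.linalg.svd(q[:,:2]-mu[:2],full_matrices=False)[2][0]; d*=np.sign(d@(mu-r)[:2]); t=(q[:,:2]-mu[:2])@d; mid=mu[:2]+d*(t.min()+t.max())/2
    yaw=np.arctan2(d[1],d[0]); e=(mid-r[:2])
    print(n,len(q),'yaw',np.degrees(yaw),'yaw pad-mid',np.degrees(np.arctan2(e[1],e[0])),'mid',mid,'len',np.ptp(t),'z',mu[2],'dist',np.hypot(*e),'pad',r)
    print('origin est bar',mid-d*.033,'from pad',r[:2]+.044*d)
    sat=cv2.cvtColor(c['img'],cv2.COLOR_RGB2HSV)[...,1]
    z=W[...,2]; o=mid-d*.033
    g=W[(np.hypot(W[...,0]-o[0],W[...,1]-o[1])<.06)&(z>.004)&(z<.03)]
    print('bell',cv2.minEnclosingCircle((g[:,:2]*1e3).astype(np.float32)),len(g))
s=arm.get_state(); 
from scipy.spatial.transform import Rotation as R
for g in (.475,.0): pass
E
```

```text
top 229 yaw 27.898331609204686 yaw pad-mid 27.95942636918365 mid [0.47925028 0.03311375] len 0.07305457113581987 z 0.08991383244963136 dist 0.07816232237047285 pad [ 0.41021107 -0.00353235  0.07716347]
origin est bar [0.45008556 0.01767292] from pad [0.44909736 0.01705543]
bell ((447.92413330078125, 18.534500122070312), 57.53782272338867) 545
side 291 yaw 27.645375602326855 yaw pad-mid 27.752269192194518 mid [0.47955018 0.03107412] len 0.07094972756911318 z 0.08967163300418354 dist 0.07931110158950805 pad [ 0.4093623  -0.00585706  0.07867986]
origin est bar [0.45031758 0.0157622 ] from pad [0.4483391  0.01455884]
bell ((451.0894775390625, 16.97190284729004), 56.755149841308594) 623
```

```bash
cat >> h.py <<'E'
from scipy.spatial.transform import Rotation as R
YAW=np.radians(27.8); D=np.array([np.cos(YAW),np.sin(YAW)]); HO=np.array([.4498,.0165]); BA=np.array([.4265,.2475])
def ori(yaw,s=1):
    y=s*np.array([-np.sin(yaw),np.cos(yaw),0]); z=np.array([0,0,-1.]); return R.from_matrix(np.c_[np.cross(y,z),y,z]).as_rotvec()
def P(o,xh,z,d=D): return np.r_[o+d*xh,z]   # z of TCP
def st(t=''):
    s=arm.get_state(); print(t,'t%.2f'%s['clock'],s['position'].round(4),'F',s['contact_force'].round(2),'w%.3f'%s['width'],'ff%.1f'%s['finger_force']); return s
E
python3 - <<'E'
from h import *
for s in(1,-1):
    for o in(HO,BA): print(s,arm.ik(P(o,.014,.132),ori(YAW,s)))
s=min((1,-1),key=lambda s:abs(arm.ik(P(HO,.014,.132),ori(YAW,s))[5])); print(s)
arm.reach(P(HO,.014,.22),ori(YAW,s)); st('above')
arm.servo_line(P(HO,.014,.132),.12); st('down')
arm.set_gripper(0,40); st('grip')
arm.servo_line(P(HO,.014,.26),.12); st('lift')
arm.dwell(.3); st()
cam('side','s1'); cam('top','t1')
E
```

```text
1 [-2.37526879e-02 -2.52084659e-01  1.86065711e+00 -4.44089210e-16
  1.53302021e+00 -2.07975055e+00]
1 [ 0.4575927  -0.12519118  1.74977186  0.          1.51701197 -1.59840516]
-1 [-2.37526879e-02 -2.52084659e-01  1.86065711e+00 -8.88178420e-16
  1.53302021e+00  1.06184211e+00]
-1 [ 4.57592703e-01 -1.25191176e-01  1.74977186e+00 -8.88178420e-16
  1.51701197e+00  1.54318750e+00]
-1
above t2.67 [0.4624 0.0224 0.2202] F [ 0.41 -0.32 -0.19] w0.999 ff0.0
down t3.56 [0.4626 0.023  0.1329] F [0.68 0.56 0.25] w1.002 ff0.0
grip t4.19 [0.4622 0.0232 0.132 ] F [ 0.19  1.63 -0.12] w0.176 ff44.0
lift t5.41 [0.4619 0.023  0.2588] F [ 0.05  0.13 -4.16] w0.179 ff43.6
 t5.71 [0.4621 0.023  0.2596] F [-0.41 -0.19 -3.29] w0.181 ff43.6
```

```bash
python3 - <<'E'
from h import *
arm.servo_line(P(BA,.014,.26),.2); st()
arm.servo_line(P(BA,.014,.215),.12); arm.dwell(.2); st()
for n in('top','side'):
    c=cam(n,n+'2'); W=world(c); m=masks(c)
    near=np.hypot(W[...,0]-BA[0],W[...,1]-BA[1])<.1
    q=W[m['red']&near&(W[...,2]>.1)]; r=q.mean(0); print(n,'pad in holder', (r[:2]-BA)@D,(r[:2]-BA)@[-D[1],D[0]],r[2]-.083,len(q))
    q=W[m['wood']&near&(W[...,2]>.1)]; t=(q[:,:2]-BA)@D; print('bar x',t.min(),t.max(),'z',q[:,2].max(), len(q))
a=cv2.imread('pics/side2.png')[60:300,180:480]; b=cv2.imread('pics/top2.png')[120:360,80:380]
cv2.imwrite('pics/c2.png',np.hstack([a,b]))
E
```

```text
t7.12 [0.439  0.2533 0.26  ] F [ 0.32  0.06 -3.14] w0.178 ff43.5
 t7.84 [0.4393 0.2542 0.2163] F [ 0.21  0.43 -4.06] w0.179 ff43.5
top pad in holder -0.044614003880358126 0.004097835344360624 0.07865828280891314 67
bar x -0.0026636414195664875 0.07015762832151486 z 0.17682243393899877 51
side pad in holder -0.04710767338077412 0.0009001965161519447 0.08030092450782596 35
bar x -0.00341235742645865 0.0698205859713344 z 0.23036912191731718 164
```

View pics/c2.png

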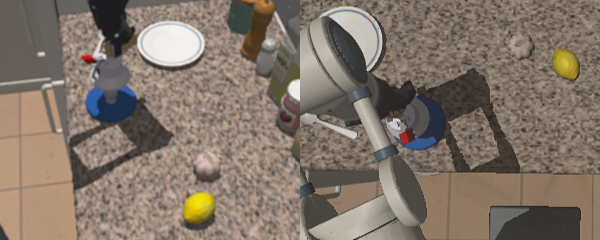

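The crop shows the holder upright over the blue stand, with the bell at about (112,78) above the base at (112,103) and the lever up. The measurements put it within 2–4 mm of the ball. Lowering it now while watching the force.

```bash
python3 - <<'E'
from h import *
f0=arm.get_state()['contact_force']
arm.servo_line(P(BA,.014,.180),.06); st()
for z in list(np.arange(.174,.1449,-.004))+[.1465,.1455,.1445,.1435]:
    if z>arm.get_state()['position'][2]+.002: continue
    arm.servo_line(P(BA,.014,z),.03); s=st('%.4f'%z); d=s['contact_force']-f0
    if d[2]>6 or np.hypot(*d[:2])>15: break
E
```

```text
t8.68 [0.439  0.254  0.1801] F [ 0.58  0.4  -3.84] w0.178 ff43.5
0.1740 t9.03 [0.4388 0.254  0.1738] F [-0.78  0.02 -3.63] w0.180 ff43.5
0.1700 t9.31 [0.4388 0.2539 0.1697] F [-1.02  0.16 -3.79] w0.179 ff43.5
0.1660 t9.59 [0.4387 0.254  0.1656] F [ 0.25  0.17 -3.37] w0.178 ff43.5
0.1620 t9.88 [0.4387 0.254  0.1616] F [-1.04  0.85 -2.86] w0.175 ff43.5
0.1580 t10.16 [0.4387 0.254  0.1576] F [-0.74 -0.17 -3.07] w0.186 ff43.5
0.1540 t10.44 [0.4387 0.254  0.1536] F [ 0.49  0.57 -3.74] w0.178 ff43.5
0.1500 t10.72 [0.4387 0.254  0.1496] F [ 0.34  0.78 -3.22] w0.183 ff43.5
0.1460 t11.01 [0.4389 0.2541 0.146 ] F [-0.13  0.35 -3.1 ] w0.182 ff43.6
0.1465 t11.26 [0.4388 0.254  0.1464] F [ 1.15  0.74 -3.92] w0.180 ff43.5
0.1455 t11.51 [0.439  0.2541 0.1459] F [-1.   -0.51 -0.49] w0.178 ff44.0
0.1445 t11.76 [0.439  0.2542 0.1459] F [-3.12  0.74  5.48] w0.177 ff44.8
```

```bash
python3 - <<'E'
from h import *
arm.set_gripper(1.0); st('open')
arm.servo_line(P(BA,.014,.235),.15); st()
arm.set_gripper(0,20); 
arm.servo_line(P(BA,-.16,.235),.25); st('aside')
for n in('side','top'):
    c=cam(n,n+'3'); W=world(c); m=masks(c)
    near=np.hypot(W[...,0]-BA[0],W[...,1]-BA[1])<.1
    for k,lo in(('red',.06),('wood',.097)):
        q=W[m[k]&near&(W[...,2]>lo)&(W[...,2]<.12)]
        if len(q)>5: t=(q[:,:2]-BA)@D; v=(q[:,:2]-BA)@[-D[1],D[0]]; print(n,k,len(q),'x',t.min(),t.mean(),t.max(),'y',v.mean(),'z',np.median(q[:,2]))
a=cv2.imread('pics/side3.png')[60:300,180:480]; b=cv2.imread('pics/top3.png')[120:360,80:380]
cv2.imwrite('pics/c3.png',np.hstack([a,b]))
E
```

```text
open t12.44 [0.4389 0.254  0.1444] F [-0.24 -0.02  0.75] w0.997 ff0.0
 t13.19 [0.4386 0.2539 0.2339] F [-0.32 -0.48 -0.75] w0.996 ff0.0
aside t14.81 [0.2854 0.1731 0.2352] F [ 1.33 -0.38  0.62] w0.001 ff0.0
side red 55 x -0.05549812365849853 -0.047161387513907985 -0.03766283597537933 y -0.004378067109008643 z 0.09337104516563222
side wood 226 x -0.0033327873562307843 0.03213461502747829 0.07049057815421532 y -0.0032058523046187147 z 0.10378730396398761
top red 105 x -0.05516608936142064 -0.0448049777288275 -0.0340975061711335 y -0.0009463620719818885 z 0.09140606280406882
top wood 242 x -0.003039294399695187 0.03405687872342027 0.07010020629841471 y -0.0017821577296052958 z 0.1035933630650196
```

View pics/c3.png

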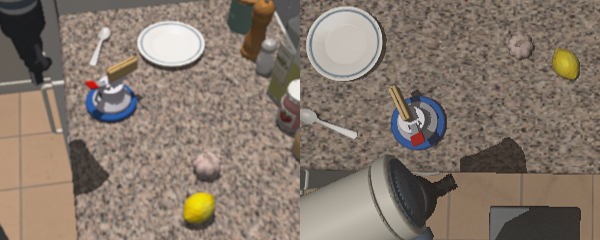

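The holder is seated upright on the blue base, with its bar top at z ≈ 103.7 mm (104 expected) and the red pad still raised. In the top crop the pad is at (417,140). Pressing the lever with the fingers shut.

```bash
python3 - <<'E'
from h import *
o=BA-.002*np.array([-D[1],D[0]])
arm.servo_line(P(o,-.048,.215),.2); arm.servo_line(P(o,-.048,.176),.12); arm.dwell(.2)
f0=st('pre')['contact_force']
for z in list(np.arange(.172,.1515,-.003))+list(np.arange(.1505,.1419,-.001)):
    arm.servo_line(P(o,-.048,z),.03); s=st('%.4f'%z)
    if s['contact_force'][2]-f0[2]>15: break
arm.dwell(.3); st('hold')
arm.servo_line(P(o,-.048,.215),.15); arm.servo_line(P(o,-.16,.235),.25); st('aside')
for n in('side','top'):
    c=cam(n,n+'4'); W=world(c); m=masks(c)
    near=np.hypot(W[...,0]-BA[0],W[...,1]-BA[1])<.1
    for k,lo in(('red',.06),('wood',.097)):
        q=W[m[k]&near&(W[...,2]>lo)&(W[...,2]<.12)]
        if len(q)>5: t=(q[:,:2]-BA)@D; v=(q[:,:2]-BA)@[-D[1],D[0]]; print(n,k,len(q),'x',t.min(),t.mean(),t.max(),'y',v.mean(),'z',np.percentile(q[:,2],[10,50,90]))
a=cv2.imread('pics/side4.png')[60:300,180:480]; b=cv2.imread('pics/top4.png')[120:360,80:380]
cv2.imwrite('pics/c4.png',np.hstack([a,b]))
E
```

```text
pre t16.30 [0.3853 0.2235 0.1772] F [-1.13  0.32  0.76] w-0.001 ff0.0
0.1720 t16.58 [0.3849 0.2233 0.1718] F [ 0.38 -0.5   0.03] w0.003 ff0.0
0.1690 t16.83 [0.3849 0.2233 0.1688] F [-0.23 -0.44 -0.63] w-0.001 ff0.0
0.1660 t17.08 [0.3849 0.2233 0.1658] F [-0.67 -0.11  0.15] w-0.002 ff0.1
0.1630 t17.33 [0.385  0.2234 0.1627] F [-0.71 -0.14 -0.1 ] w-0.003 ff0.0
0.1600 t17.58 [0.3849 0.2233 0.1597] F [0.59 0.73 0.1 ] w0.002 ff0.0
0.1570 t17.83 [0.3849 0.2233 0.1567] F [ 0.72 -0.06  0.25] w-0.001 ff0.0
0.1540 t18.08 [0.3849 0.2233 0.1537] F [ 0.58  0.01 -0.7 ] w-0.002 ff0.0
0.1505 t18.35 [0.3849 0.2233 0.1502] F [0.58 0.22 0.5 ] w-0.001 ff0.0
0.1495 t18.60 [0.3849 0.2233 0.1494] F [ 0.2   0.2  -0.51] w-0.001 ff0.0
0.1485 t18.85 [0.3849 0.2233 0.1485] F [-0.66 -0.55  1.44] w-0.002 ff0.3
0.1475 t19.10 [0.385  0.2233 0.148 ] F [-2.9  -1.03  4.83] w0.003 ff2.3
0.1465 t19.35 [0.385  0.2233 0.1478] F [-5.38 -2.03  9.46] w0.000 ff4.8
0.1455 t19.60 [0.385  0.2233 0.1477] F [-6.39 -3.05 14.47] w-0.001 ff7.0
0.1445 t19.85 [0.3849 0.2233 0.1475] F [-8.63 -3.71 18.76] w-0.003 ff9.3
hold t20.15 [0.385  0.2233 0.1475] F [-8.76 -4.77 18.65] w-0.001 ff9.3
aside t21.38 [0.2862 0.1712 0.2341] F [1.11 0.87 0.47] w-0.000 ff0.0
side red 72 x -0.06127195861370698 -0.051091266137752805 -0.04152586616712092 y -0.002551958069180958 z [0.0736177  0.07634447 0.07791795]
side wood 235 x -0.002804171672483701 0.03187586689588799 0.0705402379388036 y -0.003262466227995446 z [0.09914599 0.10377498 0.10566148]
top red 8 x -0.05459208527230846 -0.0428537604352615 -0.03841521489423043 y 0.004658951997003544 z [0.07322507 0.07448406 0.07689163]
top wood 243 x -0.002550238481380489 0.03384028355584804 0.07014594408682973 y -0.0018554606428927093 z [0.10122525 0.10341521 0.10528171]
```

View pics/c4.png

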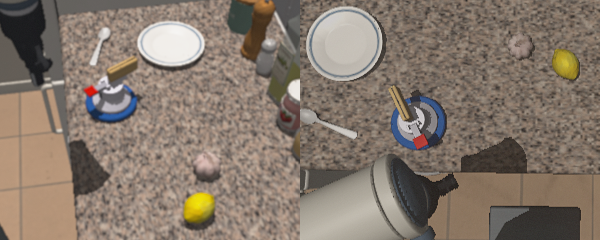

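The pad is now level, at holder x −51 mm and z 76 mm (62 + 14). It met a hard stop, and the holder hasn't moved and is upright. Handing in.

```bash
python3 -c "
from station import arm
print(arm.close_job())"
```

```text
the job is handed in; nothing more can be done
None
```

The recipe-card holder is seated upright on the blue-based stand with its red lever pressed fully down, the arm is clear of it, and the job was handed in at about 21 s (no verdict was returned).

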